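Refit the lamp cover of a spectrophotometer and hold it down for the screws

ROBOT

A 6-joint arm with a two-finger parallel gripper is mounted at the origin on the work surface. World frame = base frame: x ahead of the robot, y to its left, z up, the work surface at z = 0. Lengths are in m, angles in rad, forces in N, time in s.
With the tool pointing down it reaches from about 0.325 to 0.775 m from the base axis. Payload 5.5 kg.
Tool frame: the origin (TCP) lies midway between the tips of the shut fingers; the grasp point (between the pads) lies 19 mm behind it; z points along the fingers, y is the direction in which the jaws open and shut (so a half turn about z gives the same grasp; the last joint's range is limited). The gripper opens to 88 mm and grips with 3 to 60 N. Pads are 20 mm wide; open, the fingers measure 115 mm over their backs; the gripper's body (75 mm by 178 mm) begins 61 mm behind the grasp point.
Start: joints at [1.049, 0.091, 1.231, -0, 1.82, -0.057], TCP at [0.269, 0.536, 0.223] pointing down, gripper open.
Joint ranges: [-2.87, 2.87], [-0.86, 2.18], [0.17, 2.46], [-1.51, 4.65], [0.06, 2.69], [-2.65, 2.65]. Speed limits (rad/s): [2.57, 2.57, 3.01, 3.14, 3.14, 3.14].

INTERFACE

Orientations are given as [roll, pitch, yaw] about the fixed x, y, z axes, in that order (R = Rz(yaw) Ry(pitch) Rx(roll)).
In Python, from bench import ctrl gives the robot as it stands.
- The arm moves only by the tool arm_command, never from a script. Its argument "series" is a list of rows, each a list of 2 entries, a list of its own where there are three numbers: the shift along the world's x, y, z in mm, then the turn, a rotation vector about the world's x, y, z in degrees. In form: [[[x, y, z], [wx, wy, wz]], ...]. A call has 1 to 10 rows; each row shifts and turns the commanded pose from where the row before left it; what a row does not reach is not made up. A row lasts 1/8 s, in which the tool goes at most 62.5 mm and 10.7 degrees, less where a joint would pass 70% of its speed; a pose out of reach is approached as far as the arm can. A call is refused whole if a number of a shift passes 62.5 or a number of a turn 10.7, either way. A call with a gripper value outside its range is refused whole. "claw" is the opening in per cent of the stroke, from 0 (shut) to 100 (fully open), set as the call begins (left out, the last holds). The fingers move at their own pace and stop on an object; "force" is the grip in N (left out, the last holds). Time passes only in rows, so rows that do not move let the fingers close. It gives the time, the measured TCP pose, the force and the opening at its end, in the units of the state.
- ctrl.read_state(): the state, without advancing time (a new reading comes with each control period).
- ctrl.read_camera(name): name is "scene" or "top" or "wrist"; returns a dict with "image" (420x560x3 uint8, red, green, blue), "depth" (420x560 float32, m along the optical axis (not along the pixel's ray), 0 where there is no reading), "fovy" (degrees; the focal length in pixels is half the picture's height over the tangent of half this angle, whatever the lens; pixels are square), "cx", "cy" (the principal point, pixels), "position" and "orientation" of the camera in the world; the wrist camera has in their place "T_tool_cam" (4x4, takes a point from camera to tool coordinates, whose origin is the TCP and whose axes are the flange's). Camera axes: x right, y up, looking along -z (the intrinsics and any distortion apply to the point x, -y, -z); pixel columns grow to the right and rows downward; lengths in m; the calibration is good to about 2 mm. A picture is of the moment at which its call begins: read the wrist's pose just before it.
- ctrl.close_job(): hands the job in, once; it reports no verdict.
The state is a dict: "t": time; "joints": joint angles; "joint_velocities": joint speeds; "tau": joint torques, N m; "position": TCP position; "eef_rot": TCP orientation; "ft_force": force on the tool from outside, world axes, zero at the start; "wrist_torque": the same for the moment, N m; "gripper_width": finger opening in m.
Only numpy, scipy, OpenCV 4.12 (cv2) and the standard library are available. Lean on these libraries where they do the work, as an engineer would, in place of code of your own. Each camera call takes 0.05 s, during which the arm holds its last target.

TASK

After a lamp change, the lamp compartment of the spectrophotometer must be closed: take the loose blue cover with the black grip bar, tuck its long edge farther from the grip under the overlapping lip of the white top cover all the way back to the stop, square with the sides of the lamp housing and without lifting the white top cover. Then press the blue cover down flat on the housing, so that the red safety-switch plunger under it is pushed in, and finish holding it pressed down like that (do not let go: a colleague will put in the screws). Leave everything else on the bench where it is.

Things in the scene. Friction and masses are not known exactly. Their poses are not given: they have to be found in the camera images.
- cover_grip (a point): centre of the black upright grip bar on the loose blue cover: flat-sided, 12 mm thick (x), 70 mm long (y), 30 mm high (z). It stands on a rigid plate 115 (x) x 180 (y) x 4 mm, about 0.3 kg, lying flat on the bench at first; the plate's underside is 19 mm below this point. Axes: x = towards the edge to tuck (77.5 mm from here; the other edge is 37.5 mm the other way), y along the bar, z up
- cover_edge (a point): middle of the cover's edge to be tucked, on the plate's underside; axes as for cover_grip. It is the edge farther from the grip bar; black vent slots lie between it and the bar
- cover_front (a point): middle of the cover's opposite (front) edge, on the plate's underside, the one with two steel-ringed screw holes at its corners; axes as for cover_grip
- seat (a point): on the fixed grey spectrophotometer: where the middle of the tucked edge's underside must lie, on the flat rim of the lamp housing, 130 mm above the bench, against the upright stop hidden under the lip. Axes: x = level, the way to tuck, y left, z up. The open-topped housing is 180 mm wide like the cover and reaches 115 mm back from here (-x); the 340 mm wide main body goes on 300 mm in +x
- lip (a point): middle of the lower edge of the white top cover's blue-edged lip; it hangs over the lamp housing, ends 20 mm before the stop (x = -20 mm in seat axes), 138 mm above the bench, so 8 mm above the rim (4 mm to spare over the plate), and is 12 mm thick. The top cover (0.9 kg) is hinged at its far end, 315 mm away, and lies unfastened: some 4.5 N from below lifts the lip. Axes as for seat
- interlock (a joint): how far in m the red safety-switch plunger is pushed in; 0 = out. Its top then stands 7 mm above the rim, so a cover lying flat pushes it in by 7 mm (limit 8 mm). Its spring pushes up with 3 N when out and 6.5 N under the flat cover, so the cover's front rises again if let go
- plunger (a point): top of the red plunger, 10 mm across, upright in the lamp housing 89 mm before the stop (x = -89 mm in seat axes) on its middle line; with the cover home the grip bar is almost above it
- cuvette_rack: bystander: white rack of cuvettes, 70 x 160 mm, 46 mm high; origin at the centre of its underside
- screwdriver: bystander: screwdriver lying on the bench near the robot; origin underneath its middle
- screw_dish: bystander: round steel dish with the cover's screws, 68 mm across, 17 mm high; origin at the centre of its underside
- old_lamp: bystander: the lamp taken out, glass on a round metal foot of 40 mm, 69 mm high, upright; origin at the centre of its underside
- reagent: bystander: amber bottle, 68 mm across, 160 mm high; origin at the centre of its underside
- beaker: bystander: glass beaker, 76 mm across, 100 mm high; origin at the centre of its underside

How it is judged:
On the way:
1. the cover's edge is at least 12 mm under the lip, on the rim (x of cover_edge in the frame of seat above -0.008 m and z of cover_edge in the frame of seat between -0.003 and 0.0035 m and y of cover_edge in the frame of seat between -0.03 and 0.03 m), for 0.1 s.
At the end, for the whole second after the job is handed in: Cover flat on the rim (edges within 3 mm), tucked under the lip within 5 mm of the stop, 6 mm sideways, 3.4 degrees; plunger in by over 5.5 mm; lip down (2 mm); fingers still on the cover, all at rest (x of cover_edge in the frame of seat between -0.005 and 0.003 m and z of cover_edge in the frame of seat between -0.003 and 0.0035 m and y of cover_edge in the frame of seat between -0.03 and 0.03 m and y of cover_edge in the frame of seat between -0.006 and 0.006 m and z of cover_front in the frame of seat between -0.003 and 0.003 m and angle between the x axis of cover_grip and the x axis of seat, either way round below 0.06 rad and angle between cover_grip's own z axis and vertical below 0.035 rad and value of joint interlock above 0.0055 m and height (world z) of lip below 0.14 m and contact force between the fingers and cover above 1 N and linear speed of cover below 0.01 m/s); the arm keeps its last pose, push and grip.
It fails at once if the white top cover is lifted by more than 5 mm at its lip (height (world z) of lip above 0.143 m).
It fails at once if one of the bystanders on the bench is moved by more than 25 mm (distance of any of cuvette_rack, screwdriver, screw_dish, old_lamp, reagent, beaker from where it was at the start of the episode above 0.025 m).
It also fails if it takes over 38 s, if anything falls off the work surface, if the arm or the gripper's body presses on something with over 40 N, if the wrist force passes 120 N, or if a joint passes its speed limit or range.

## Working session

There is one attempt and no reset: what is moved stays moved. The work goes in short steps, Python scripts to look and compute and a tool call to move; the robot and the scene stay as the last step left them, time stands still between calls to the robot, and variables do not carry over. Pictures are saved under pics/ and viewed, and the job is handed in when it is done.

Besides the shell and the picture viewer there is one more tool, called as name([rows], argument=value, ...), one row to a line, values as JSON. arm_command: Moves the arm, as the interface text tells. Its arguments: {"type":"object","properties":{"series":{"type":"array"},"claw":{"type":"number"},"force":{"type":"number"}},"required":["series"]}

```bash
ls; mkdir -p pics
cat > h.py <<'E'
import numpy as np,cv2
from bench import ctrl
from scipy.spatial.transform import Rotation as R
def cam(n):
    s=ctrl.read_state(); c=ctrl.read_camera(n)
    f=c['image'].shape[0]/2/np.tan(np.radians(c['fovy'])/2)
    c['f']=f
    if n=='wrist':
        T=np.eye(4);T[:3,:3]=R.from_euler('xyz',s['eef_rot']).as_matrix();T[:3,3]=s['position'];T=T@c['T_tool_cam']
    else:
        T=np.eye(4);o=np.array(c['orientation'])
        T[:3,:3]=o if o.shape==(3,3) else (R.from_euler('xyz',o).as_matrix() if o.size==3 else R.from_quat(o).as_matrix())
        T[:3,3]=c['position']
    c['T']=T
    return c
def save(c,n): cv2.imwrite('pics/'+n,c['image'][:,:,::-1])
def ray(c,u,v):
    d=np.array([(u-c['cx'])/c['f'],-(v-c['cy'])/c['f'],-1.]); return c['T'][:3,3],c['T'][:3,:3]@d
def onz(c,u,v,z):
    o,d=ray(c,u,v); return o+d*(z-o[2])/d[2]
def pt(c,u,v):
    o,d=ray(c,u,v); return o+d*c['depth'][int(v),int(u)]
def cloud(c):
    H,W=c['depth'].shape; u,v=np.meshgrid(np.arange(W),np.arange(H))
    d=np.stack([(u-c['cx'])/c['f'],-(v-c['cy'])/c['f'],-np.ones((H,W))],-1)*c['depth'][...,None]
    P=d@c['T'][:3,:3].T+c['T'][:3,3]; P[c['depth']==0]=np.nan; return P
E
python3 - <<'E'
from h import *
print(ctrl.read_state())
for n in ['scene','top','wrist']:
    c=cam(n); save(c,n+'0.png'); print(n,{k:v for k,v in c.items() if k not in('image','depth')})
E
```

```text
pics
{'t': 0.0, 'joints': array([ 1.04929070e+00,  9.18572851e-02,  1.23189856e+00, -2.57731286e-06,
        1.81982116e+00, -5.66565732e-02]), 'joint_velocities': array([ 0.00010361, -0.00083738, -0.00076226, -0.00177892,  0.00032213,
       -0.00116178]), 'tau': array([-4.26694029e-06, -4.46441710e+01, -4.06458092e+01,  6.97382586e-02,
        2.92272650e-02, -1.32664982e-04]), 'position': array([0.26879656, 0.53607384, 0.22150069]), 'eef_rot': array([-3.13961135e+00, -1.09871258e-04,  2.67674286e+00]), 'ft_force': array([-0.56063908, -0.8128885 , -0.71268149]), 'wrist_torque': array([-0.01786313,  0.03461371,  0.01977543]), 'gripper_width': 0.08789640887913011}
scene {'fovy': 52.71957020985941, 'cx': 276.21040205365307, 'cy': 214.24484914608354, 'position': array([ 1.30315936, -0.12870242,  0.86347983]), 'orientation': array([ 0.80011187, -0.02109071,  1.40669259]), 'f': np.float64(423.78886116306927), 'T': array([[ 0.16333184, -0.68973917,  0.70539534,  1.30315936],
       [ 0.98634576,  0.09887979, -0.13169977, -0.12870242],
       [ 0.02108915,  0.71727447,  0.69647152,  0.8634
[... 792 characters left out ...]
 9.59976700e-01,  2.80079472e-01,
         7.67595260e-02],
       [ 9.99999613e-01,  6.62287509e-04, -5.79516373e-04,
        -1.15915115e-04],
       [-7.41815351e-04,  2.80079089e-01, -9.59976642e-01,
        -1.62459859e-01],
       [ 0.00000000e+00,  0.00000000e+00,  0.00000000e+00,
         1.00000000e+00]]), 'f': np.float64(316.35242201176027), 'T': array([[ 4.48676790e-01, -8.58067258e-01, -2.49819372e-01,
         2.00317603e-01],
       [ 8.93693570e-01,  4.30486785e-01,  1.26463160e-01,
         5.70654402e-01],
       [-9.69958481e-04, -2.80003051e-01,  9.59998620e-01,
         3.84117331e-01],
       [ 0.00000000e+00,  0.00000000e+00,  0.00000000e+00,
         1.00000000e+00]])}
```

View pics/scene0.png

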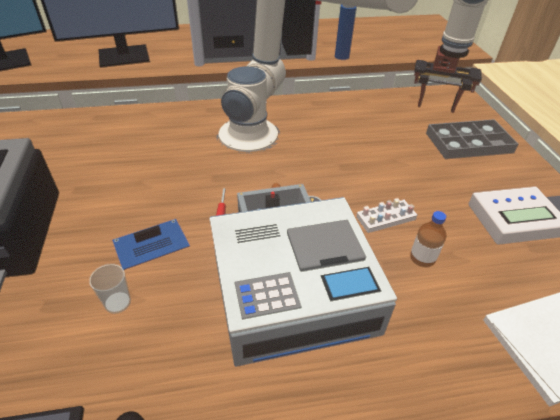

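View pics/top0.png

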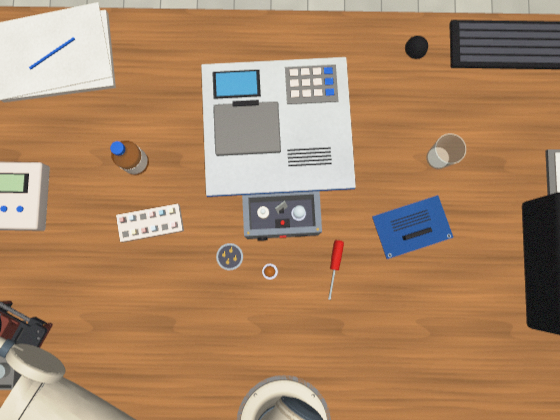

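View pics/wrist0.png

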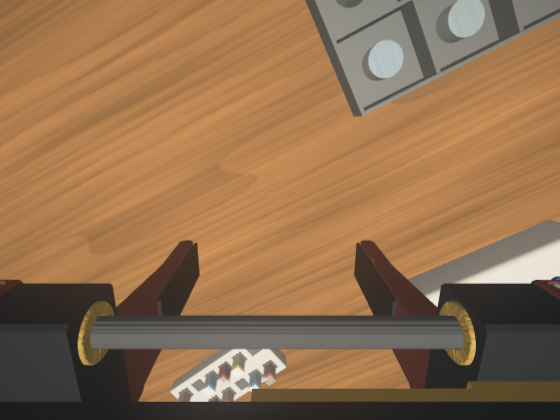

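Run:
```python
from h import *
c=cam('top'); im=c['image']; cv2.imwrite('pics/topz.png',cv2.resize(im[140:310,190:470,::-1],None,fx=2.8,fy=2.8,interpolation=cv2.INTER_CUBIC))
hsv=cv2.cvtColor(im,cv2.COLOR_RGB2HSV)
m=cv2.inRange(hsv,(100,120,50),(125,255,255)); m[:, :360]=0;m[:180]=0;m[300:]=0
m=cv2.morphologyEx(m,cv2.MORPH_CLOSE,np.ones((9,9)))
k=max(cv2.findContours(m,0,2)[0],key=cv2.contourArea)
P=np.array([onz(c,u,v,.004)[:2] for u,v in k[:,0]],np.float32)
r=cv2.minAreaRect(P*1000); print(r, cv2.boxPoints(r))
# black grip
b=((im.max(2)<45)).astype(np.uint8); b[:, :370]=0;b[:200]=0;b[260:]=0;b[:,460:]=0
n,l,s,ce=cv2.connectedComponentsWithStats(b); print(s[1:],ce[1:])
for i in range(1,n):
  if s[i,4]>20:
    q=np.argwhere(l==i)[:,::-1]; Q=np.array([onz(c,u,v,.034)[:2]*1000 for u,v in q],np.float32); print(cv2.minAreaRect(Q),Q.mean(0))
# depth-derived structure
X=cloud(c)
for nm,(u,v) in dict(lidtop=(280,175),left=(225,175),wall=(282,234),rimR=(318,215),bench=(350,210)).items(): print(nm,X[v,u])
```

```text
((490.3165283203125, -321.2650451660156), (111.46158599853516, 178.4925994873047), 18.794126510620117) [[ 408.8048  -254.73187]
 [ 466.30957 -423.70764]
 [ 571.82825 -387.79822]
 [ 514.3235  -218.82245]]
[[403 236   3   4   8]] [[404.  237.5]]
lidtop [0.59021852 0.01839651 0.15200449]
left [0.58907034 0.14486125 0.14791368]
wall [0.45867082 0.01158089 0.10178759]
rimR [ 0.50149491 -0.07065937  0.13315067]
bench [ 0.53048494 -0.16254302  0.00414479]
```

View pics/topz.png

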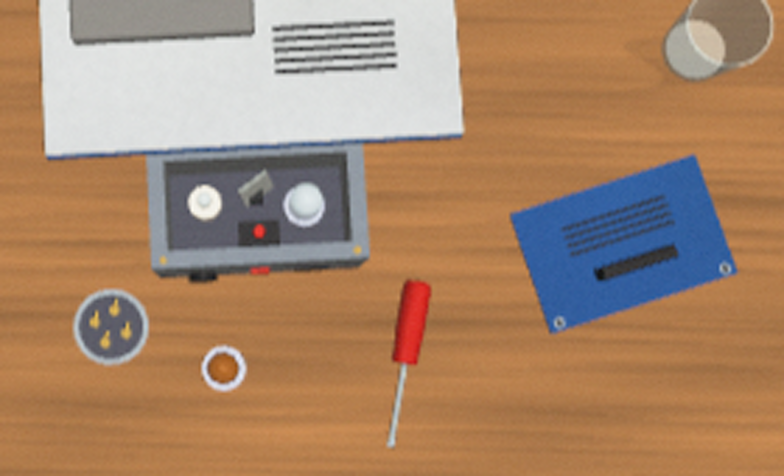

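Run:
```python
from h import *
c=cam('top'); im=c['image'].astype(float)
g=im.sum(2); hsv=cv2.cvtColor(c['image'],cv2.COLOR_RGB2HSV)
# lip: blue band lower edge per column
def lipline(cols):
    pts=[]
    for u in cols:
        col=im[180:204,u]; bl=col[:,2]-col[:,0]   # blue minus red
        v=np.argmax(bl); pts.append((u,180+v,bl[v]))
    return pts
p=lipline(list(range(210,243,4))+list(range(246,320,6))+list(range(324,352,4)))
print(p)
uv=np.array([(a,b) for a,b,_ in p]); Q=np.array([onz(c,u,v,.144)[:2] for u,v in uv])*1000
f=cv2.fitLine(Q.astype(np.float32),cv2.DIST_HUBER,0,.01,.01).ravel(); print('lip',f, np.degrees(np.arctan2(f[1],f[0])))
# housing: horizontal profile at rows 205..232 near sides
for v in (205,212,220,226):
    print(v,[int(x) for x in g[v,238:250]],[int(x) for x in g[v,314:328]])
for u in (255,275,300,312): print(u,[tuple(int(q) for q in x) for x in im[222:242,u]])
# plunger red
m=cv2.inRange(hsv,(0,170,100),(8,255,255))|cv2.inRange(hsv,(172,170,100),(180,255,255))
n,l,s,ce=cv2.connectedComponentsWithStats(m)
for i in range(1,n):
  if s[i,4]>3: print(s[i],ce[i],onz(c,*ce[i],.137))
```

```text
[(210, np.int64(196), np.float64(40.0)), (214, np.int64(195), np.float64(34.0)), (218, np.int64(195), np.float64(51.0)), (222, np.int64(195), np.float64(65.0)), (226, np.int64(195), np.float64(60.0)), (230, np.int64(195), np.float64(26.0)), (234, np.int64(194), np.float64(26.0)), (238, np.int64(194), np.float64(50.0)), (242, np.int64(194), np.float64(67.0)), (246, np.int64(194), np.float64(66.0)), (252, np.int64(194), np.float64(45.0)), (258, np.int64(193), np.float64(51.0)), (264, np.int64(193), np.float64(72.0)), (270, np.int64(193), np.float64(56.0)), (276, np.int64(192), np.float64(50.0)), (282, np.int64(192), np.float64(61.0)), (288, np.int64(192), np.float64(53.0)), (294, np.int64(191), np.float64(48.0)), (300, np.int64(191), np.float64(68.0)), (306, np.int64(191), np.float64(56.0)), (312, np.int64(190), np.float64(46.0)), (318, np.int64(190), np.float64(63.0)), (324, np.int64(190), np.float64(38.0)), (328, np.int64(189), np.float64(31.0)), (332, np.int64(189), np.float64(50.0)), (336, np.int64(189), np.float64(60.0)), (340, np.int64(189), np.float64(49.0)), (344, np.int64(189)
[... 1499 characters left out ...]
 (96, 98, 101), (74, 72, 74), (62, 62, 61), (83, 65, 51), (151, 108, 67), (179, 123, 76), (180, 124, 76), (181, 128, 78), (179, 126, 77)]
312 [(86, 88, 97), (88, 89, 96), (88, 88, 96), (91, 91, 100), (123, 129, 138), (147, 155, 164), (147, 155, 164), (148, 157, 166), (147, 158, 166), (148, 155, 166), (119, 123, 129), (77, 79, 75), (74, 76, 73), (99, 83, 71), (154, 109, 73), (177, 121, 72), (175, 121, 74), (176, 122, 74), (176, 124, 76), (177, 122, 75)]
[281 220   4   5  14] [282.14285714 222.28571429] [0.48295102 0.01181615 0.137     ]
[280 236   6   2  12] [282.5 236.5] [0.45029862 0.01051846 0.137     ]
[330 240  14  30 288] [336.54861111 254.31597222] [ 0.4115764  -0.11317256  0.137     ]
```

arm_command([
  [[10,-20,25],[0,0,-5]],
  [[15,-40,25],[0,0,-6]],
  [[20,-50,20],[0,0,-6]],
  [[20,-55,15],[0,0,-6]],
  [[20,-60,15],[0,0,-6]],
  [[20,-60,8],[0,0,-6]],
  [[20,-60,0],[0,0,-6]],
  [[20,-60,0],[0,0,-6]],
  [[20,-60,0],[0,0,-6]],
  [[20,-60,0],[0,0,-6]],
], claw=60)

```text
t: 1.5
position: [0.452, 0.0156, 0.33]
eef_rot: [3.141, -0.0, 1.644]
ft_force: [0.3, 0.7, -0.5]
gripper_width: 0.0528
```

arm_command([
  [[20,-50,0],[0,0,-0.5]],
  [[16,-30,0],[0,0,0]],
  [[0,-31,0],[0,0,0]],
  [[0,-20,0],[0,0,0]],
  [[0,0,0],[0,0,0]],
  [[0,0,0],[0,0,0]],
])

```text
t: 2.25
position: [0.4878, -0.1127, 0.33]
eef_rot: [3.142, -0.0, 1.639]
ft_force: [0.7, 0.8, -0.4]
gripper_width: 0.053
```

Run:
```python
from h import *
c=cam('wrist'); save(c,'w1.png'); s=ctrl.read_state(); print(s['t'],s['position'],s['eef_rot'],s['gripper_width'])
np.save('w1T.npy',c['T'])
```

```text
2.3 [ 0.48786148 -0.11252582  0.33004265] [ 3.14131068e+00 -1.73222930e-04  1.63919948e+00] 0.05264437478247831
```

View pics/w1.png

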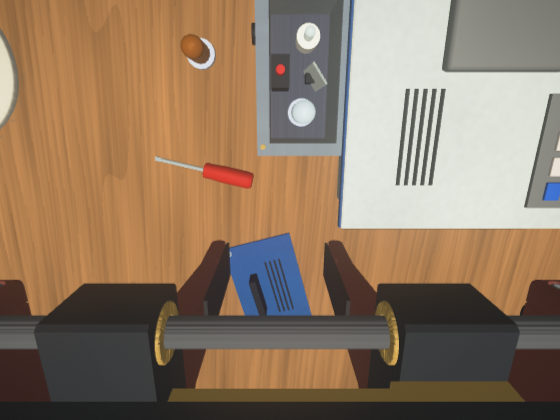

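Run:
```python
from h import *
c=cam('wrist'); im=c['image'].astype(float)
hsv=cv2.cvtColor(c['image'],cv2.COLOR_RGB2HSV)
pts=[]
for v in range(10,222,8):
    row=im[v,330:365]; bl=row[:,2]-row[:,0]; w=np.clip(bl-30,0,None); pts.append((330+(w*np.arange(35)).sum()/w.sum(),v))
Q=np.array([onz(c,u,v,.144)[:2] for u,v in pts],np.float32)*1000
f=cv2.fitLine(Q,cv2.DIST_HUBER,0,.01,.01).ravel(); print('lip',f,np.degrees(np.arctan2(f[0],-f[1])))
m=cv2.inRange(hsv,(0,170,100),(8,255,255))|cv2.inRange(hsv,(172,170,100),(180,255,255))
n,l,s,ce=cv2.connectedComponentsWithStats(m)
for i in range(1,n):
  if s[i,4]>20: print(s[i],ce[i],onz(c,*ce[i],.137)*1000)
g=im.sum(2)
def sub(a,b,ref):  # along row/col edges: print
    pass
print('bottom edge cols'); R_=[]
for u in (275,290,305,320,330):
    d=[int(x) for x in g[146:164,u]]; print(u,d)
print('left edge rows')
for v in (15,60,90,120,140):
    print(v,[int(x) for x in g[v,248:266]])
```

```text
lip [ 6.8001993e-02 -9.9768519e-01  5.5595905e+02 -3.2261547e+01] 3.8992357
[276  65   9  10  68] [280.08823529  69.16176471] [483.49747986  10.90578168 137.        ]
[203 163  50  25 770] [227.75194805 175.33506494] [ 432.10581085 -104.23489063  137.        ]
bottom edge cols
275 [489, 485, 486, 486, 487, 487, 487, 487, 487, 472, 428, 417, 420, 421, 419, 419, 418, 421]
290 [488, 486, 486, 487, 487, 487, 486, 488, 489, 478, 443, 437, 436, 438, 438, 438, 437, 438]
305 [487, 487, 487, 489, 487, 489, 487, 487, 487, 460, 390, 372, 373, 374, 374, 374, 374, 375]
320 [488, 488, 488, 488, 489, 490, 487, 487, 487, 475, 434, 420, 421, 419, 419, 416, 414, 413]
330 [491, 491, 491, 491, 489, 492, 491, 492, 492, 471, 423, 410, 409, 410, 408, 409, 409, 409]
left edge rows
15 [388, 388, 394, 398, 402, 407, 424, 462, 462, 461, 463, 462, 463, 462, 462, 460, 463, 463]
60 [401, 405, 404, 408, 413, 406, 405, 432, 474, 471, 472, 473, 473, 474, 475, 473, 475, 472]
90 [405, 404, 405, 409, 406, 404, 404, 417, 466, 480, 480, 480, 481, 481, 480, 480, 481, 481]
120 [400, 406, 408, 406, 406, 404, 401, 400, 433, 491, 491, 491, 492, 492, 491, 491, 492, 491]
140 [403, 409, 407, 407, 409, 405, 396, 398, 416, 469, 487, 488, 487, 487, 489, 488, 488, 489]
```

Run:
```python
from h import *
c=cam('wrist')
a=np.radians(3.9); ex=np.array([np.cos(a),np.sin(a)]); ey=np.array([-np.sin(a),np.cos(a)])
for u,v in ((275,155.7),(300,155.6),(330,155.5)):
    p=onz(c,u,v,.13)[:2]*1000; print('side',p,'lat',p@ey+90)
for u,v in ((255,15),(255.7,60),(256.2,90),(256.6,120),(256.8,140)):
    p=onz(c,u,v,.13)[:2]*1000; print('front',p,'x',p@ex+115)
pl=np.array([483.5,10.9]); print('plunger lat',pl@ey,'x',pl@ex+89)
l=np.array([555.96,-32.26]); print('lip x',l@ex+20)
# cover, top cam again
for nm in ('wrist',):
    im=c['image']; hsv=cv2.cvtColor(im,cv2.COLOR_RGB2HSV)
    m=cv2.inRange(hsv,(100,120,40),(125,255,255)); m[:230]=0; m[316:]=0; m[:,:226]=0;m[:,330:]=0
    cv2.imwrite('pics/m.png',m)
    k=max(cv2.findContours(m,0,2)[0],key=cv2.contourArea); print(cv2.approxPolyDP(k,3,True)[:,0])
    for u,v in ((290,234),(229,248)): print(onz(c,u,v,.004)*1000)
```

```text
side [484.27062329 -79.27836245] lat -22.032583075998616
side [512.66783565 -77.2287018 ] lat -21.919113520272887
side [546.74560116 -74.79171752] lat -21.80558173993809
front [454.56048377  60.72731981] x 572.638234747486
front [457.35567744  19.01152813] x 572.5896438302284
front [459.37090856 -10.52720271] x 572.5911228695317
front [461.37886891 -41.58155724] x 572.4822623949976
front [462.70073753 -63.18562122] x 572.3316632427216
plunger lat -22.010634397339395 x 572.1217154852663
lip x 572.4783783845824
[[288 234]
 [230 248]
 [231 274]
 [245 314]
 [257 314]
 [248 285]
 [251 273]
 [258 276]
 [267 314]
 [309 314]]
[ 518.1099423  -220.56515112    4.        ]
[ 418.49250912 -252.33027118    4.        ]
```

arm_command([
  [[2,-35,-5],[0,0,2]],
  [[2,-45,-10],[0,0,3]],
  [[2,-50,-15],[0,0,3]],
  [[2,-50,-15],[0,0,3]],
  [[2,-50,-15],[0,0,2]],
  [[1,-40,-10],[0,0,2]],
  [[1,-28,-10],[0,0,0]],
  [[0,0,0],[0,0,0]],
  [[0,0,0],[0,0,0]],
])

```text
t: 3.52
position: [0.5003, -0.4103, 0.2504]
eef_rot: [3.141, -0.0, 1.901]
ft_force: [0.3, 0.5, -0.6]
gripper_width: 0.0526
```

Run:
```python
from h import *
c=cam('wrist'); save(c,'w2.png'); s=ctrl.read_state(); print(s['t'],s['position'],s['eef_rot'],s['ft_force'])
im=c['image']; hsv=cv2.cvtColor(im,cv2.COLOR_RGB2HSV)
m=cv2.inRange(hsv,(100,120,40),(125,255,255)); m[300:]=0
m=cv2.morphologyEx(m,cv2.MORPH_CLOSE,np.ones((25,25)))
k=max(cv2.findContours(m,0,2)[0],key=cv2.contourArea)
P=np.array([onz(c,u,v,.004)[:2] for u,v in k[:,0]],np.float32)*1000
r=cv2.minAreaRect(P); print(r,cv2.boxPoints(r))
b=(im.max(2)<60).astype(np.uint8)*cv2.dilate(m,np.ones((3,3)))
n,l,st,ce=cv2.connectedComponentsWithStats(b)
for i in range(1,n):
  if st[i,4]>150:
    kk=cv2.findContours((l==i).astype(np.uint8),0,2)[0][0]; Q=np.array([onz(c,u,v,.034)[:2]*1000 for u,v in kk[:,0]],np.float32); print(st[i],cv2.minAreaRect(Q))
```

```text
3.575 [ 0.50042532 -0.41015034  0.25089107] [3.14072504e+00 7.54383317e-04 1.90154906e+00] [-0.1363557   0.3671882   0.24179859]
((490.25445556640625, -322.46209716796875), (113.84300994873047, 177.9855499267578), 18.825868606567383) [[ 407.6607  -256.59827]
 [ 465.0954  -425.06226]
 [ 572.8482  -388.32593]
 [ 515.4135  -219.86194]]
```

View pics/w2.png

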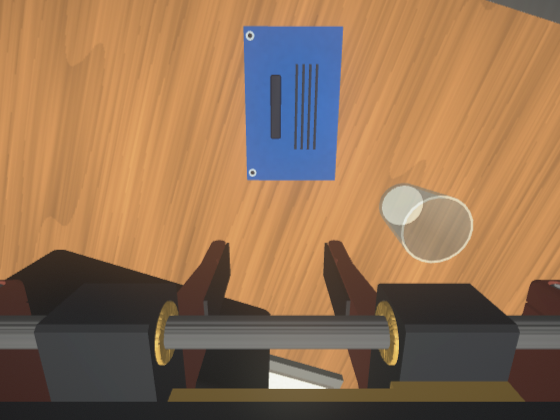

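arm_command([
  [[-9,25,-30],[0,0,-0.1]],
  [[-10,28,-45],[0,0,0]],
  [[-10,28.4,-50],[0,0,0]],
  [[0,0,-45],[0,0,0]],
  [[0,0,-30],[0,0,0]],
  [[0,0,-20],[0,0,0]],
  [[0,0,-15],[0,0,0]],
  [[0,0,-8],[0,0,0]],
  [[0,0,0],[0,0,0]],
])

```text
t: 4.7
position: [0.471, -0.33, 0.007]
eef_rot: [3.142, 0.0, 1.898]
ft_force: [-0.1, -0.2, -0.1]
gripper_width: 0.053
```

arm_command([
  [[0,0,0],[0,0,0]],
  [[0,0,0],[0,0,0]],
  [[0,0,0],[0,0,0]],
  [[0,0,0],[0,0,0]],
  [[0,0,0],[0,0,0]],
  [[0,0,0],[0,0,0]],
], claw=0, force=45)

```text
t: 5.45
position: [0.4709, -0.3299, 0.007]
eef_rot: [3.141, 0.0, 1.898]
ft_force: [-0.3, 0.4, -0.0]
gripper_width: 0.0116
```

Run:
```python
from h import *
s=ctrl.read_state(); print(s['t'],s['position'],s['eef_rot'],s['ft_force'],s['wrist_torque'],s['gripper_width'])
c=cam('wrist'); save(c,'w3.png')
```

```text
5.45 [ 0.47094882 -0.32991058  0.00698696] [3.14143231e+00 9.23256081e-05 1.89842272e+00] [-0.31920514  0.44534599 -0.0301093 ] [-0.02137886 -0.02277585 -0.01776461] 0.01164501265016287
```

View pics/w3.png

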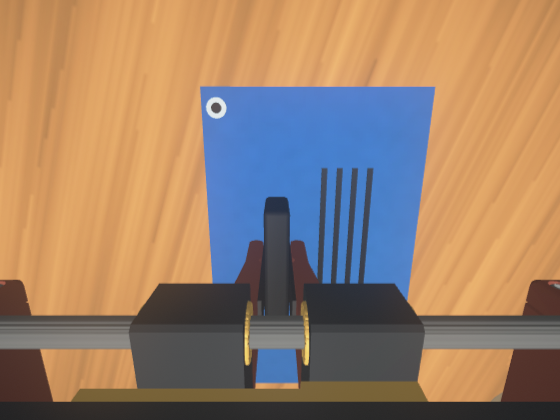

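Run:
```python
from h import *
c=cam('wrist'); s=ctrl.read_state(); y=s['eef_rot'][2]; tx=np.array([np.cos(y),np.sin(y)])
g=c['image'].astype(int); print((g[80:92,300]).tolist()); print(g[376:390,280].tolist())
for u,v in ((230,86.5),(400,86.5),(280,382.5)):
    p=onz(c,u,v,.004)[:2]-s['position'][:2]; print(1000*p@tx)
```

```text
[[222, 165, 110], [223, 165, 110], [223, 165, 111], [223, 166, 111], [223, 166, 112], [223, 166, 111], [193, 153, 154], [88, 127, 201], [87, 128, 203], [86, 128, 202], [87, 128, 203], [86, 128, 203]]
[[73, 122, 186], [73, 121, 185], [73, 122, 185], [73, 122, 186], [73, 121, 185], [73, 122, 185], [101, 125, 169], [161, 134, 123], [194, 139, 92], [194, 140, 92], [198, 142, 93], [204, 147, 95], [184, 135, 86], [121, 100, 61]]
90.58843984133361
90.55469608581919
-89.35459373354895
```

arm_command([
  [[0,0,8],[0,0,0]],
  [[0,0,20],[0,0,0]],
  [[0,0,35],[0,0,0]],
  [[0,0,40],[0,0,0]],
  [[0,0,40],[0,0,0]],
  [[0,15,30],[0,0,-1]],
  [[0,30,20],[0,0,-2]],
  [[0,40,7],[0,0,-2]],
  [[0,45,0],[0,0,-2]],
  [[0,45,0],[0,0,-2]],
])

```text
t: 6.8
position: [0.4706, -0.1537, 0.2086]
eef_rot: [3.14, 0.001, 1.74]
ft_force: [1.1, -0.1, -2.0]
gripper_width: 0.0119
```

arm_command([
  [[0,45,0],[0,0,-2]],
  [[0,45,0],[0,0,-2]],
  [[0,35,0],[0,0,-1.9]],
  [[0,25,0],[-0.1,1.5,0]],
  [[0,14,0],[-0.1,1.5,0]],
  [[0,0,0],[-0.1,1.5,0]],
  [[0,0,0],[-0.1,1.5,0]],
  [[0,0,0],[0,0,0]],
  [[0,0,0],[0,0,0]],
])

```text
t: 7.92
position: [0.4709, 0.0085, 0.2068]
eef_rot: [-3.036, -0.0, 1.637]
ft_force: [-0.5, -0.9, -3.0]
gripper_width: 0.0121
```

```bash
cat > st.py <<'E'
from h import *
s=ctrl.read_state(); p=np.array(s['position'])*1000; M=R.from_euler('xyz',s['eef_rot']).as_matrix()
a=np.radians(3.9); S=np.array([[np.cos(a),np.sin(a),0],[-np.sin(a),np.cos(a),0],[0,0,1]])
q=S@(p)-[572.4,-22,130]
# cover x axis = -tool y? 
cx=M[:,1]; cx=cx if cx[0]>0 else -cx
cy=M[:,0]; cz=-M[:,2]
e=S@(p+77.5*cx+.6*cy-7*cz)-[572.4,-22,130]; f=S@(p-37.5*cx+.6*cy-7*cz)-[572.4,-22,130]
d=S@cx
print('t',s['t'],'tcp',p.round(1),'rot',np.round(s['eef_rot'],4),'w',round(s['gripper_width'],4))
print('edge',e.round(2),'front',f.round(2),'yawdeg',np.degrees(np.arctan2(d[1],d[0])).round(2),'pitchdown',np.degrees(np.arcsin(-d[2])).round(2),'roll',np.degrees(np.arcsin(cy[2])).round(2))
print('F seat axes',(S@np.array(s['ft_force'])).round(2),'M',(S@np.array(s['wrist_torque'])).round(2))
E
python3 - <<'E'
import st
from h import *
c=cam('wrist'); save(c,'w4.png'); c=cam('scene'); cv2.imwrite('pics/s4.png',cv2.resize(c['image'][150:360,150:420,::-1],None,fx=2.8,fy=2.8))
E
```

```text
t 7.925 tcp [470.9   8.5 206.8] rot [-3.0364 -0.      1.6374] w 0.0121
edge [-25.66  -1.08  61.66] front [-140.02   -0.91   73.74] yawdeg -0.09 pitchdown 6.03 roll 0.0
F seat axes [-0.6  -0.82 -3.  ] M [-0.08  0.02  0.04]
```

View pics/w4.png

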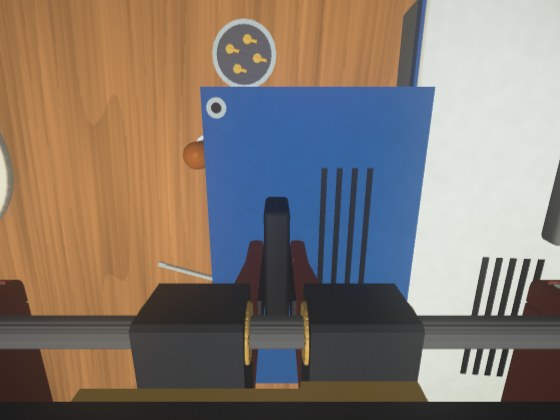

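View pics/s4.png

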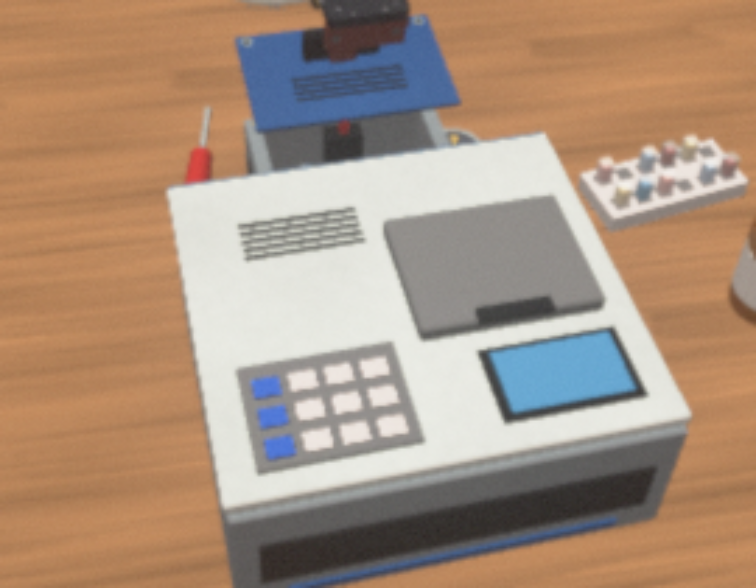

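arm_command([
  [[0,0.5,-10],[0,0,0]],
  [[0,0.5,-16],[0,0,0]],
  [[0,0,-14],[0,0,0]],
  [[0,0,-9],[0,0,0]],
  [[0,0,-5],[0,0,0]],
  [[0,0,-3.5],[0,0,0]],
  [[0,0,-1.5],[0,0,0]],
  [[0,0,0],[0,0,0]],
  [[0,0,0],[0,0,0]],
])

```text
t: 9.15
position: [0.471, 0.0101, 0.1483]
eef_rot: [-3.037, -0.0, 1.638]
ft_force: [0.3, 1.2, -3.3]
gripper_width: 0.0119
```

Run:
```python
import st
from h import *
c=cam('scene'); cv2.imwrite('pics/s5.png',cv2.resize(c['image'][150:360,150:420,::-1],None,fx=2.8,fy=2.8)); c=cam('wrist'); save(c,'w5.png')
```

```text
t 9.15 tcp [471.   10.1 148.3] rot [-3.0372e+00 -1.0000e-04  1.6384e+00] w 0.0119
edge [-25.45   0.58   3.22] front [-139.82    0.63   15.2 ] yawdeg -0.03 pitchdown 5.98 roll 0.0
F seat axes [ 0.4   1.21 -3.31] M [-0.03  0.    0.05]
```

View pics/w5.png

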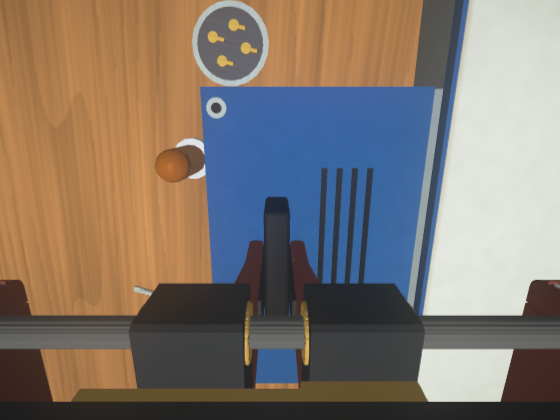

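arm_command([
  [[0,-0.5,-1],[0,0,0]],
  [[0,0,-1],[0,0,0]],
  [[0,0,0],[0,0,0]],
])

```text
t: 9.62
position: [0.4708, 0.0096, 0.1458]
eef_rot: [-3.037, -0.0, 1.638]
ft_force: [0.4, -0.0, -2.7]
gripper_width: 0.0117
```

```bash
python3 st.py
```

```text
t 9.625 tcp [470.8   9.6 145.8] rot [-3.0366e+00 -1.0000e-04  1.6383e+00] w 0.0117
edge [-25.66   0.07   0.76] front [-1.4003e+02  1.4000e-01  1.2810e+01] yawdeg -0.03 pitchdown 6.02 roll 0.01
F seat axes [ 0.41 -0.03 -2.68] M [-0.09 -0.04  0.01]
```

arm_command([
  [[3,0.2,0],[0,0,0]],
  [[3,0.2,0.2],[0,0,0]],
  [[3,0.2,0],[0,0,0]],
  [[3,0.2,0],[0,0,0]],
  [[2,0.1,0],[0,0,0]],
  [[0,0,0],[0,0,0]],
])

```text
t: 10.38
position: [0.4849, 0.0105, 0.146]
eef_rot: [-3.036, -0.0, 1.638]
ft_force: [-0.1, 0.2, -2.4]
gripper_width: 0.0119
```

```bash
python3 st.py
```

```text
t 10.375 tcp [484.9  10.5 146. ] rot [-3.0364e+00 -1.0000e-04  1.6383e+00] w 0.0119
edge [-11.55   0.04   0.91] front [-1.2591e+02  1.0000e-01  1.2990e+01] yawdeg -0.03 pitchdown 6.03 roll 0.01
F seat axes [-0.11  0.23 -2.41] M [-0.07 -0.   -0.01]
```

arm_command([
  [[3,0.2,0],[0,0,0]],
  [[3,0.2,0],[0,0,0]],
  [[2,0.1,0],[0,0,0]],
  [[1,0.1,0],[0,0,0]],
  [[0,0,0],[0,0,0]],
])

```text
t: 11.0
position: [0.4939, 0.0111, 0.1461]
eef_rot: [-3.037, -0.0, 1.638]
ft_force: [-0.1, 0.8, -2.8]
gripper_width: 0.0119
```

```bash
python3 st.py
```

```text
t 11.0 tcp [493.9  11.1 146.1] rot [-3.0365e+00 -1.0000e-04  1.6383e+00] w 0.0119
edge [-2.56  0.02  0.97] front [-1.1693e+02  8.0000e-02  1.3030e+01] yawdeg -0.03 pitchdown 6.02 roll 0.01
F seat axes [-0.02  0.81 -2.84] M [-0.03  0.    0.03]
```

arm_command([
  [[1,0.1,0],[0,0,0]],
  [[1,0.1,0],[0,0,0]],
  [[0,0,0],[0,0,0]],
])

```text
t: 11.38
position: [0.4956, 0.0112, 0.1461]
eef_rot: [-3.036, 0.0, 1.638]
ft_force: [-1.1, -1.9, -2.3]
gripper_width: 0.0116
```

```bash
python3 st.py
```

```text
t 11.375 tcp [495.6  11.2 146.1] rot [-3.0359  0.      1.6383] w 0.0116
edge [-0.86  0.04  1.01] front [-1.1521e+02  1.0000e-01  1.3140e+01] yawdeg -0.03 pitchdown 6.05 roll -0.0
F seat axes [-1.25 -1.8  -2.33] M [-0.12  0.26  0.06]
```

arm_command([
  [[0,0,-0.7],[0,0,0]],
  [[-0.1,0,-1.4],[0.1,-1,0]],
  [[-0.1,0,-1.4],[0.1,-1,0]],
  [[-0.2,0,-1.4],[0.1,-1,0]],
  [[-0.2,0,-1.4],[0,-1,0]],
  [[0,0,0],[0,0,0]],
])

```text
t: 12.12
position: [0.495, 0.0112, 0.14]
eef_rot: [-3.108, -0.0, 1.638]
ft_force: [-4.9, 0.1, 0.9]
gripper_width: 0.0119
```

```bash
python3 st.py
```

```text
t 12.125 tcp [495.   11.2 140. ] rot [-3.1075e+00 -4.0000e-04  1.6383e+00] w 0.0119
edge [-0.56  0.08  0.33] front [-115.49    0.14    4.25] yawdeg -0.03 pitchdown 1.95 roll 0.02
F seat axes [-4.93  0.39  0.93] M [-0.15  1.1   0.04]
```

arm_command([
  [[-0.3,0,-1.3],[0,-1,0]],
  [[-0.2,0,-1.3],[0,-1,0]],
  [[0,0,-0.5],[0,0,0]],
  [[0,0,0],[0,0,0]],
  [[0,0,0],[0,0,0]],
])

```text
t: 12.75
position: [0.4948, 0.0112, 0.1374]
eef_rot: [3.141, 0.002, 1.638]
ft_force: [-5.4, -1.0, 3.4]
gripper_width: 0.0116
```

```bash
python3 st.py
```

```text
t 12.75 tcp [494.8  11.2 137.4] rot [3.1409e+00 2.0000e-03 1.6383e+00] w 0.0116
edge [-0.45  0.07  0.49] front [-115.45    0.13    0.41] yawdeg -0.03 pitchdown -0.04 roll -0.11
F seat axes [-5.49 -0.62  3.37] M [-0.17  1.29 -0.  ]
```

arm_command([
  [[0,0,-0.6],[0,0,0]],
  [[0,0,-0.6],[0,0,0]],
  [[0,0,0],[0,0,0]],
  [[0,0,0],[0,0,0]],
])

```text
t: 13.25
position: [0.4948, 0.0112, 0.1371]
eef_rot: [3.14, 0.002, 1.638]
ft_force: [-8.4, -2.0, 7.7]
gripper_width: 0.012
```

```bash
python3 st.py
```

```text
t 13.25 tcp [494.8  11.2 137.1] rot [3.1404e+00 2.1000e-03 1.6383e+00] w 0.012
edge [-0.45  0.04  0.18] front [-1.1545e+02  1.1000e-01  5.0000e-02] yawdeg -0.03 pitchdown -0.07 roll -0.12
F seat axes [-8.5  -1.42  7.74] M [-0.06  1.54  0.01]
```

arm_command([
  [[-0.2,0,-0.8],[0,0,0]],
  [[0,0,-0.8],[0,0,0]],
  [[0,0,0],[0,0,0]],
  [[0,0,0],[0,0,0]],
])

```text
t: 13.75
position: [0.4949, 0.0111, 0.137]
eef_rot: [3.139, 0.002, 1.638]
ft_force: [-9.9, -1.5, 13.5]
gripper_width: 0.0117
```

Run:
```python
import st
from h import *
c=cam('scene'); cv2.imwrite('pics/s6.png',cv2.resize(c['image'][150:360,150:420,::-1],None,fx=2.8,fy=2.8)); c=cam('wrist'); save(c,'w6.png')
X=cloud(c); 
c=cam('top'); cv2.imwrite('pics/t6.png',cv2.resize(c['image'][40:310,190:470,::-1],None,fx=2.2,fy=2.2))
```

```text
t 13.75 tcp [494.9  11.1 137. ] rot [3.1389e+00 2.2000e-03 1.6382e+00] w 0.0117
edge [-0.42 -0.01  0.19] front [-1.1542e+02  7.0000e-02 -1.2000e-01] yawdeg -0.04 pitchdown -0.15 roll -0.13
F seat axes [-9.96 -0.79 13.47] M [0.08 1.99 0.11]
```

View pics/w6.png

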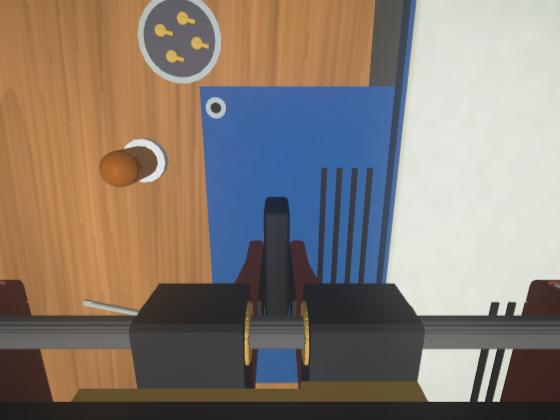

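View pics/s6.png

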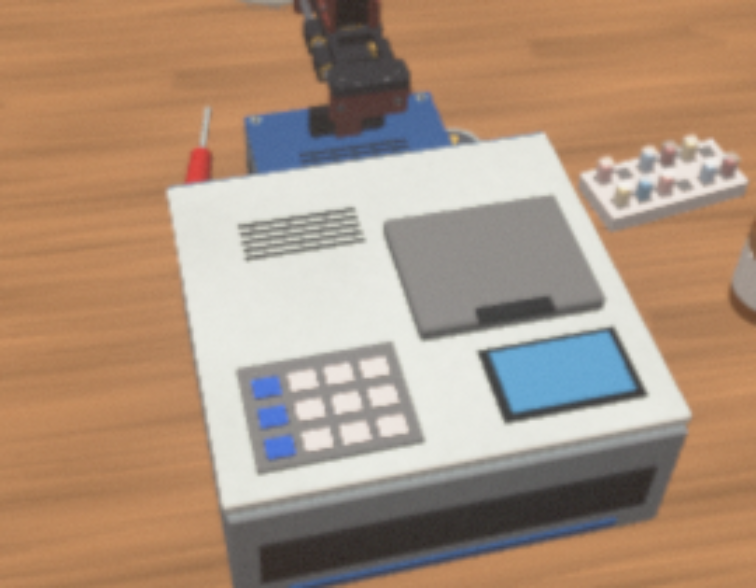

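arm_command([
  [[0,0,0],[0,0,0]],
  [[0,0,0],[0,0,0]],
  [[0,0,0],[0,0,0]],
  [[0,0,0],[0,0,0]],
])

```text
t: 14.4
position: [0.4948, 0.0112, 0.137]
eef_rot: [3.139, 0.002, 1.638]
ft_force: [-10.2, -0.3, 13.9]
gripper_width: 0.0115
```

```bash
python3 st.py; python3 -c "
import cv2,numpy as np
a=cv2.imread('pics/s4.png').astype(int);b=cv2.imread('pics/s6.png').astype(int);print(np.abs(a-b)[200:].mean(),np.abs(a-b)[200:].max())
from bench import ctrl
print(ctrl.close_job())"
```

```text
t 14.4 tcp [494.8  11.2 137. ] rot [3.1390e+00 2.2000e-03 1.6382e+00] w 0.0115
edge [-0.43  0.01  0.19] front [-1.1543e+02  8.0000e-02 -1.2000e-01] yawdeg -0.04 pitchdown -0.15 roll -0.13
F seat axes [-10.19   0.39  13.87] M [0.05 2.04 0.11]
1.019729904180076 11
the job is handed in; nothing more can be done
None
```

The blue cover is tucked under the lip back to the stop and pressed flat on the housing, and the gripper is still holding it there. I handed the job in at about 14.4 s.

I gripped the bar, carried the cover over the housing, and slid its edge in tilted about 6° nose-down to clear the plunger. When it touched the stop I levelled it and pressed it down.

Last checks, worked out from the arm's pose and the camera-measured seat position:

| Check | Result |
|---|---|
| Tucked edge from the stop | −0.4 mm |
| Sideways | 0.0 mm |
| Edge height above the rim | +0.2 mm |
| Front edge height above the rim | −0.1 mm |
| Angle to the housing sides | under 0.1° |
| Tilt | about 0.2° |
| Push against the stop | about 10 N |
| Downward force at the wrist sensor | about 14 N, steady |

- **Lip:** the scene pictures before and after the tuck show the white top cover unchanged.
- **Bystanders:** none was touched. Those in view looked in place in the pictures.
- **Plunger:** it is hidden under the cover, so I judged it pushed in from the flat fit and the spring force, not by sight.

No check failed or disagreed.

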